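Put the tee away in the door bin and snap the cabinet shut

ROBOT

A 6-joint arm with a two-finger parallel gripper is mounted at the origin on the work surface. World frame = base frame: x ahead of the robot, y to its left, z up, the work surface at z = 0. Lengths are in m, angles in rad, forces in N, time in s.
With the tool pointing down it reaches from about 0.375 to 0.925 m from the base axis. Payload 5.7 kg.
Tool frame: the origin (TCP) lies at the very end of the fingers, on their centre line; the grasp point (between the pads) lies 19 mm behind it (robot.tcp_to_grasp is the distance from the TCP to the grasp point, in m); x points along the fingers, y is the direction in which the jaws open and shut, and the axes are right-handed (so a half turn about x gives the same grasp; the last joint's range is limited). The gripper opens to 85 mm and grips with 20 to 120 N. Pads are 22 mm wide; open, the fingers measure 114 mm over their backs; the gripper's body (76 mm by 85 mm) begins 54 mm behind the grasp point. The pads swing forward as they close: fully open they stand 13 mm farther back than shut.
Start: joints at [-1.314, 0.359, 1.51, -0, 1.272, -0.115], TCP at [0.218, -0.559, 0.231] pointing down, gripper open.
Joint ranges: [-2.97, 2.97], [-1.01, 2.36], [0.21, 2.38], [-0.96, 4.11], [0.2, 2.71], [-2.98, 2.98]. Speed limits (rad/s): [2.39, 2.39, 3.14, 3.14, 3.14, 3.14].

INTERFACE

Orientations are given as [roll, pitch, yaw] about the fixed x, y, z axes, in that order (R = Rz(yaw) Ry(pitch) Rx(roll)).
In Python, from bench import robot gives the robot as it stands. The module is installed in compiled form; this text tells all that it offers.
- The arm moves only by the tool drive_tool, never from a script. Its argument "increments" is a list of rows, each a list of 5 numbers: the finger opening in mm, from 0 to 85.4, then the shift along the tool's x, y, z in mm, then the turn about the tool's x in degrees. A call has 1 to 20 rows; each row shifts and turns the pose as measured when the row begins, along the tool's axes as they then stand; what a row does not reach is not made up. A row lasts 1/8 s, in which the tool goes at most 62.5 mm and 10.7 degrees, less where a joint would pass 70% of its speed; a pose out of reach is approached as far as the arm can. A call is refused whole if a number of a shift passes 62.5 or a number of a turn 10.7, either way. A call with a gripper value outside its range is refused whole. The fingers move at their own pace and stop on an object; "grip_force" is the grip in N (left out, the last holds). Time passes only in rows, so rows that do not move let the fingers close. It gives the time, the measured TCP pose, the force and the opening at its end, in the units of the state.
- robot.get_state(): the state, without advancing time (a new reading comes with each control period).
- robot.read_camera(name): name is "scene" or "top" or "wrist"; returns (picture, depth): 420x560x3 uint8, blue, green, red; 420x560 float32, m along the optical axis (not along the pixel's ray), 0 where there is no reading.
- robot.camera_info(name): a dict with "fx", "fy", "cx", "cy" (pixels), "k1" (the pictures are not rectified: a ray, as slopes to the right and down, at radius r is drawn at 1 + k1 r^2 times it, then the intrinsics apply), "R" (3x3) and "t" (3): a world point X has camera coordinates R X + t; the wrist camera has in their place "mount" (4x4, takes a point from camera to tool coordinates, whose origin is the TCP and whose axes are the tool frame's). Camera axes: x right, y down, z forward; pixel columns grow to the right and rows downward; lengths in m; the calibration is good to about 2 mm. A picture is of the moment at which its call begins: read the wrist's pose just before it. camera_info takes no time and is no camera call.
- robot.hand_in(): hands the job in, once; it reports no verdict.
Trained networks look in the newest picture that a camera, given by its name, has taken for a name from the list of things; names that differ only in an ending like _2 or _b are one class to them, and where a whole thing is asked for, a point or a joint stands for the part that bears it (a point fixed in the world has none). Each returns a list of dicts, best first, with "score" (0 to 1); they miss things now and then, are a little off and sometimes report something else, mostly with a low value. They report only what shows in the picture. A call takes as long as a camera call.
- robot.look_for(label, camera): "box" ([left, top, right, bottom] in pixels, round what is visible of it).
The state is a dict: "t": time; "joints": joint angles; "qvel": joint speeds; "joint_torque": joint torques, N m; "eef_pos": TCP position; "tool_rot": TCP orientation; "ft_force": force on the tool from outside, world axes, zero at the start; "ft_torque": the same for the moment, N m; "finger_gap": finger opening in m.
Only numpy, scipy, OpenCV 4.12 (cv2) and the standard library are available. Lean on these libraries where they do the work, as an engineer would, in place of code of your own. Each camera call takes 0.05 s, during which the arm holds its last target.

TASK

Put the brass barbed tee away in the steel bin on the inside of the green cabinet's open door, then push the door shut past its roller catch until it snaps fully home. The tee must stay in the bin.

Things in the scene. Friction and masses are not known exactly. Their poses are not given: they have to be found in the camera images.
- tee: Brass barbed hose tee, 90 g, flat on the 4 mm cork, about 110 mm from the next of five other fittings (one a straight brass joiner). Origin: underside, below the crossing of the tubes; z up. Stem 36 mm along +x, cross bar 28 mm each way along y; tubes 18 mm thick and high. Grip across the stem, 22 mm out along +x, fingers closing along y, tips near the cork.
- door (a joint): Angle of the cabinet door, rad: 0 is shut and home; starts open at 1.15 to 1.6 and stays where it is left. Opening turns it clockwise seen from above. From about 0.1 down a stud on the door meets a sprung roller under the cabinet's roof: push on with about 6 N at the free edge; below about 0.045 it snaps to 0 and is held.
- bin (a point): Centre of the inner floor of the open-topped steel bin on the inside of the door; swings with it. Axes: z up, y along the door's width towards the hinge, x square to the door, from outer to inner face. Inside 80 mm (x) by 120 mm (y), 45 mm deep, walls 4 mm. Rim 6 mm below the door's top edge; the cabinet's flat top lies 12 mm above that edge, 240 mm above the cork.
- push (a point): Good place to push: on the outer face of the green door (200 wide, 153 high, 12 mm thick), 20 mm below its top edge. Axes as bin: the upright hinge line lies 150 mm along +y, the outer face looks along -x; shut, it is level with the cabinet's front. A bakelite knob sticks out 28 mm, centred 58 mm lower and 28 mm nearer the free edge.

How it is judged:
On the way, in this order (a step that is already met when the one before it is completed fails the run):
1. the tee lies in the bin of the open door (x of tee in the frame of bin between -0.042 and 0.042 m and y of tee in the frame of bin between -0.062 and 0.062 m and z of tee in the frame of bin between -0.005 and 0.05 m and value of joint door above 0.5 rad and contact force between tee and the fingers below 0.1 N), for 0.2 s.
2. the door is snapped shut with the tee in its bin (x of tee in the frame of bin between -0.042 and 0.042 m and y of tee in the frame of bin between -0.062 and 0.062 m and z of tee in the frame of bin between -0.005 and 0.05 m and value of joint door below 0.02 rad), for 0.2 s.
At the end, for the whole second after the job is handed in: The tee lies at rest inside the door bin (its origin within the bin's inside walls and no more than 5 mm above the rim), and the door is home past the catch: joint under 0.02 rad (about 1 degree) (all of step 2 and linear speed of tee below 0.03 m/s and velocity of joint door below 0.05 rad/s); the robot touches nothing.
It also fails if it takes over 64 s, if anything falls off the work surface, if the arm or the gripper's body presses on something with over 40 N, if the wrist force passes 120 N, or if a joint passes its speed limit or range.

## Working session

There is one attempt and no reset: what is moved stays moved. The work goes in short steps, Python scripts to look and compute and a tool call to move; the robot and the scene stay as the last step left them, time stands still between calls to the robot, and variables do not carry over. Pictures are saved under pics/ and viewed, and the job is handed in when it is done.

Besides the shell and the picture viewer there is one more tool, called after "Emit:" as name(argument=value, ...), one argument or row to a line, values as JSON. drive_tool: Moves the arm, as the interface text tells. Its arguments: {"type":"object","properties":{"increments":{"type":"array","items":{"type":"array","items":{"type":"number"}}},"grip_force":{"type":"number"}},"required":["increments"]}

```bash
mkdir -p pics; cat > h.py <<'E'
import numpy as np, cv2
from scipy.spatial.transform import Rotation as Ro
from bench import robot
def undist(ci,u,v):
    x=(np.asarray(u,float)-ci['cx'])/ci['fx'];y=(np.asarray(v,float)-ci['cy'])/ci['fy']
    rd=np.hypot(x,y);r=rd.copy()
    for _ in range(20): r=rd/(1+ci['k1']*r*r)
    s=1/(1+ci['k1']*r*r); return x*s,y*s
def world(ci,u,v,d,T=None):
    x,y=undist(ci,u,v);P=np.stack([x*d,y*d,d],-1)
    if T is None: return (P-np.array(ci['t']))@np.array(ci['R'])
    M=T@np.array(ci['mount']); return P@M[:3,:3].T+M[:3,3]
def toolT():
    s=robot.get_state();T=np.eye(4);r=np.array(s['tool_rot'])
    T[:3,:3]=Ro.from_euler('xyz',r).as_matrix() if r.shape==(3,) else r
    T[:3,3]=s['eef_pos'];return T
def proj(ci,X):
    P=np.array(ci['R'])@np.asarray(X)+np.array(ci['t']);x,y=P[0]/P[2],P[1]/P[2];f=1+ci['k1']*(x*x+y*y)
    return x*f*ci['fx']+ci['cx'],y*f*ci['fy']+ci['cy']
E
python3 - <<'E'
from h import *
s=robot.get_state();print({k:np.round(v,3).tolist() for k,v in s.items()})
for c in ['scene','top','wrist']:
    im,d=robot.read_camera(c);cv2.imwrite(f'pics/{c}0.png',im);np.save(f'pics/{c}0.npy',d)
    print(c,robot.camera_info(c))
    for l in ['tee','door','bin','push']:
        print(l,[(round(r['score'],2),np.round(r['box']).tolist()) for r in robot.look_for(l,c)][:4])
E
```

```text
{'t': 0.0, 'joints': [-1.314, 0.36, 1.511, -0.0, 1.272, -0.115], 'qvel': [-0.001, -0.002, -0.001, 0.001, 0.0, -0.0], 'joint_torque': [-0.001, -52.762, -27.863, -0.0, 0.013, -0.0], 'eef_pos': [0.218, -0.558, 0.23], 'tool_rot': [-1.68, 1.569, 1.834], 'ft_force': [0.205, -0.49, -0.765], 'ft_torque': [0.001, -0.04, 0.038], 'finger_gap': 0.085}
scene {'fx': 452.73822841634717, 'fy': 452.73822841634717, 'cx': 273.9003333459924, 'cy': 210.3699145689349, 'k1': -0.013815553729081439, 'R': array([[ 0.98912332,  0.14695786,  0.00620098],
       [ 0.12745214, -0.83526787, -0.53486777],
       [-0.07342354,  0.52984052, -0.84491302]]), 't': array([-5.58696967e-01,  7.24640613e-04,  1.07210191e+00])}
tee [(0.97, [225.0, 372.0, 256.0, 400.0])]
door [(0.68, [227.0, 88.0, 322.0, 146.0])]
bin [(0.94, [226.0, 89.0, 319.0, 145.0])]
push [(0.55, [227.0, 88.0, 322.0, 145.0])]
top {'fx': 476.33411871028284, 'fy': 476.33411871028284, 'cx': 282.16772608132965, 'cy': 208.71949178105004, 'k1': -0.0745903330954752, 'R': array([[-2.48784030e-04, -9.99974279e-01, -7.16792196e-03],
       [-9.87844273e-01,  1.3599
[... 174 characters left out ...]
0, 237.0])]
door [(0.94, [159.0, 185.0, 212.0, 270.0]), (0.29, [380.0, 219.0, 393.0, 238.0])]
bin [(0.59, [161.0, 186.0, 210.0, 273.0])]
push [(0.88, [157.0, 184.0, 208.0, 273.0])]
wrist {'fx': 315.76282692612347, 'fy': 315.76282692612347, 'cx': 275.2199695335964, 'cy': 209.91571466972215, 'k1': -0.006651486027298172, 'mount': array([[-1.34704280e-04, -3.09039603e-01,  9.51049161e-01,
        -1.42114665e-01],
       [ 9.99997732e-01, -2.06302269e-03, -5.28733696e-04,
        -1.02548998e-03],
       [ 2.12543565e-03,  9.51046933e-01,  3.09039180e-01,
        -7.89973266e-02],
       [ 0.00000000e+00,  0.00000000e+00,  0.00000000e+00,
         1.00000000e+00]])}
tee []
door []
bin []
push []
```

View pics/scene0.png

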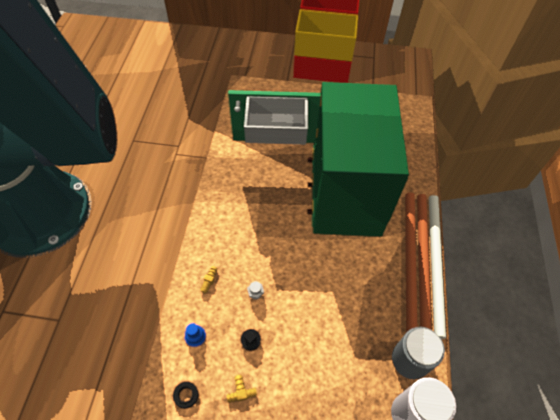

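View pics/top0.png

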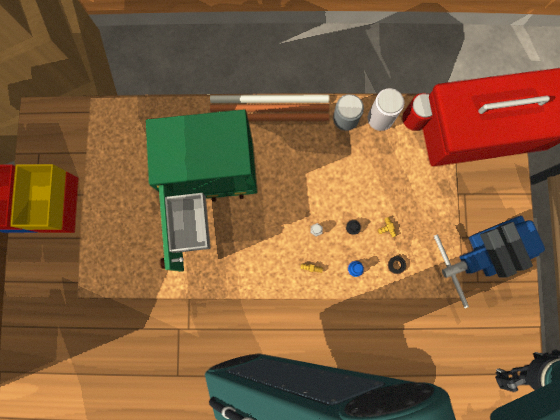

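View pics/wrist0.png

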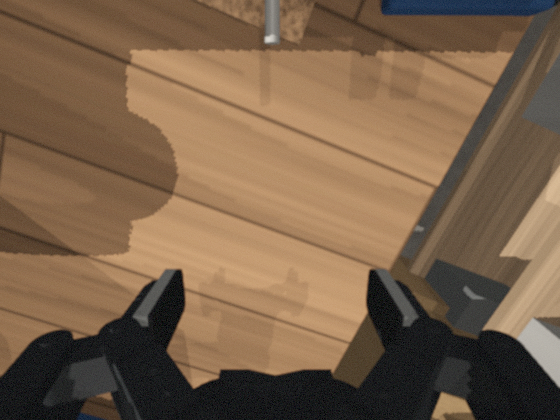

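```bash
python3 - <<'E'
from h import *
for c,b in [('scene',(215,362,266,410)),('top',(370,210,406,247))]:
    ci=robot.camera_info(c);d=np.load(f'pics/{c}0.npy');im=cv2.imread(f'pics/{c}0.png')
    v,u=np.mgrid[0:420,0:560];W=world(ci,u,v,d);np.save(f'pics/{c}W.npy',W)
    l,t,r,bo=b;S=W[t:bo,l:r].reshape(-1,3);C=im[t:bo,l:r].reshape(-1,3)
    m=(S[:,2]>0.012);print(c,m.sum(),S[m].mean(0),S[m].min(0),S[m].max(0), np.median(S[~m][:,2]))
    P=S[m]
    for p in P[np.argsort(P[:,0])][::4]: print(np.round(p,3).tolist(),end=' ')
    print()
    cv2.imwrite(f'pics/{c}tee.png',cv2.resize(im[t:bo,l:r],None,fx=10,fy=10,interpolation=cv2.INTER_CUBIC))
    pts={'scene':[(235,96),(228,90),(318,95),(322,87),(246,99),(307,99),(246,125),(308,127),(275,118),(397,87),(330,150),(237,105)],'top':[(162,190),(175,262),(168,262),(188,222),(172,196),(203,195),(207,245),(173,250),(150,118),(246,113),(250,180),(255,192),(157,192)]}[c]
    for p in pts: print(p,np.round(W[p[1],p[0]],3))
E
```

```text
scene 393 [ 0.55297982 -0.33339918  0.04384247] [ 0.52689183 -0.48533285  0.01203317] [ 0.63124536 -0.30132484  0.90968492] 0.0030658157264023896
[0.527, -0.338, 0.017] [0.529, -0.344, 0.023] [0.53, -0.344, 0.021] [0.531, -0.348, 0.017] [0.532, -0.342, 0.021] [0.532, -0.347, 0.019] [0.534, -0.306, 0.014] [0.534, -0.308, 0.014] [0.534, -0.348, 0.017] [0.535, -0.312, 0.017] [0.536, -0.335, 0.016] [0.536, -0.347, 0.014] [0.537, -0.311, 0.015] [0.537, -0.341, 0.021] [0.537, -0.316, 0.013] [0.538, -0.344, 0.02] [0.538, -0.347, 0.017] [0.539, -0.34, 0.018] [0.539, -0.342, 0.02] [0.539, -0.344, 0.02] [0.54, -0.347, 0.016] [0.54, -0.32, 0.017] [0.541, -0.34, 0.019] [0.541, -0.331, 0.019] [0.541, -0.304, 0.019] [0.541, -0.335, 0.018] [0.542, -0.306, 0.021] [0.542, -0.308, 0.021] [0.542, -0.33, 0.02] [0.543, -0.302, 0.017] [0.543, -0.342, 0.02] [0.543, -0.345, 0.017] [0.544, -0.306, 0.02] [0.544, -0.309, 0.017] [0.544, -0.308, 0.023] [0.544, -0.301, 0.017] [0.545, -0.303, 0.017] [0.545, -0.345, 0.018] [0.545, -0.335, 0.021] [0.546, -0.316, 0.02] [0.546, -0.318, 0.02] [0.546, -0.33, 0.023] [0.5
[... 2578 characters left out ...]
1] [0.558, -0.326, 0.018] [0.561, -0.339, 0.024] [0.561, -0.323, 0.02] [0.564, -0.328, 0.022] [0.564, -0.323, 0.02] [0.567, -0.332, 0.017] [0.569, -0.323, 0.021] [0.57, -0.336, 0.015] [0.572, -0.334, 0.021] [0.574, -0.326, 0.023] [0.576, -0.319, 0.015] [0.578, -0.321, 0.02] [0.58, -0.324, 0.021] 
(162, 190) [0.616 0.241 0.229]
(175, 262) [0.451 0.218 0.171]
(168, 262) [0.448 0.22  0.233]
(188, 222) [0.546 0.187 0.182]
(172, 196) [0.602 0.218 0.227]
(203, 195) [0.605 0.146 0.22 ]
(207, 245) [0.488 0.134 0.222]
(173, 250) [0.476 0.211 0.225]
(150, 118) [0.874 0.346 0.003]
(246, 113) [0.8   0.046 0.236]
(250, 180) [0.65  0.039 0.18 ]
(255, 192) [0.65  0.037 0.022]
(157, 192) [0.655 0.316 0.   ]
```

```bash
python3 - <<'E'
import cv2
a=cv2.imread('pics/top0.png')[170:290,130:270];cv2.imwrite('pics/topdoor.png',cv2.resize(a,None,fx=5,fy=5,interpolation=cv2.INTER_CUBIC))
a=cv2.imread('pics/scene0.png')[75:165,215:335];cv2.imwrite('pics/scenedoor.png',cv2.resize(a,None,fx=6,fy=6,interpolation=cv2.INTER_CUBIC))
E
```

```text
(no output)
```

View pics/topdoor.png

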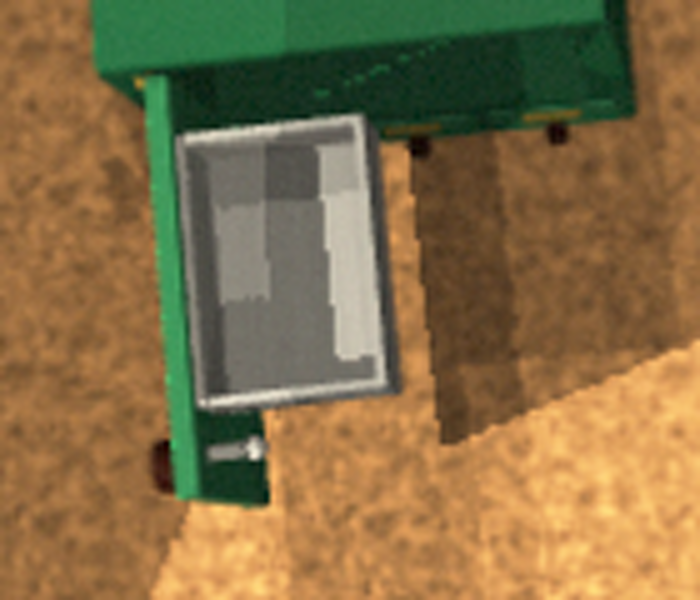

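View pics/scenedoor.png

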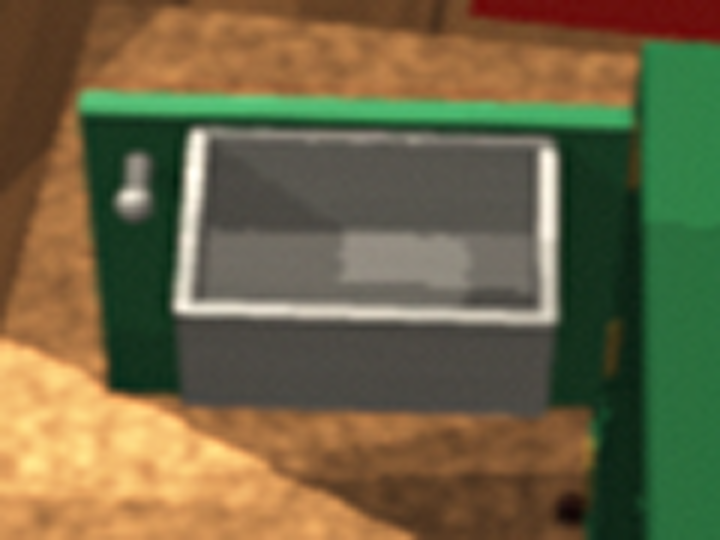

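View pics/toptee.png

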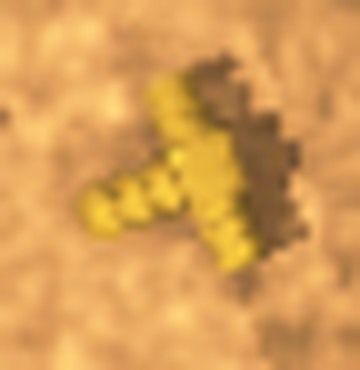

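View pics/scenetee.png

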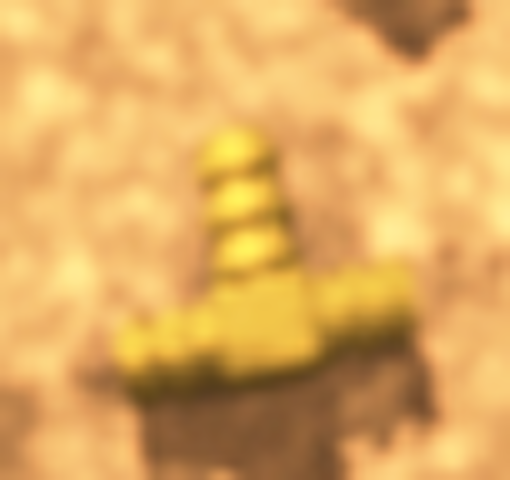

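```bash
cat >> h.py <<'E'
def ray(ci,u,v,z):
    x,y=undist(ci,u,v);R=np.array(ci['R']);t=np.array(ci['t']);o=-R.T@t;dv=R.T@np.array([x,y,1.]);return o+dv*(z-o[2])/dv[2]
E
python3 - <<'E'
from h import *
for c,P in [('top',[(380,231.5),(386.8,219.2),(393.2,236)]),('scene',[(238.5,376.5),(227,398),(256,391)])]:
    ci=robot.camera_info(c)
    s,a,b=[ray(ci,*p,.016)[:2] for p in P]; m=(a+b)/2;d=s-m;e=a-b
    print(c,s,a,b,'mid',m,'stem len',np.hypot(*d),'ang',np.degrees(np.arctan2(d[1],d[0])),'bar',np.hypot(*e),np.degrees(np.arctan2(e[1],e[0])))
T=toolT();print(np.round(T,3))
for c in ['scene','top']:
    W=np.load(f'pics/{c}W.npy');im=cv2.imread(f'pics/{c}0.png').astype(int)
    g=(im[...,1]>im[...,2]+30)&(im[...,1]>im[...,0]+20)
    m=g&(W[...,0]<.66)&(W[...,0]>.40)&(W[...,1]>.15)&(W[...,1]<.3)&(W[...,2]>.222)&(W[...,2]<.239)
    if c=='top': m&=(np.mgrid[0:420,0:560][1]<172)
    Q=W[m]; print(c,'door top edge n',len(Q),np.median(Q[:,2]))
    mu=Q.mean(0);U,S,V=np.linalg.svd(Q[:,:2]-mu[:2]);a=V[0];t=(Q[:,:2]-mu[:2])@a
    print(mu,'dir',a,np.degrees(np.arctan2(a[1],a[0])),'ends',mu[:2]+a*t.min(),mu[:2]+a*t.max(),'perp sd',np.std((Q[:,:2]-mu[:2])@V[1]))
    m=g&(W[...,2]>.237)&(W[...,2]<.252)&(W[...,0]>.58)
    r=cv2.minAreaRect(W[m][:,:2].astype(np.float32));print('cab',r,cv2.boxPoints(r))
    # bin floor
    m=(W[...,2]>.172)&(W[...,2]<.192)&(W[...,0]<.61)&(W[...,0]>.45)&(W[...,1]>.1)&(W[...,1]<.25)&~g
    r=cv2.minAreaRect(W[m][:,:2].astype(np.float32));print('floor',r,np.median(W[m][:,2]))
    m=(W[...,2]>.216)&(W[...,2]<.232)&(W[...,0]<.64)&(W[...,0]>.45)&(W[...,1]>.1)&(W[...,1]<.26)&~g
    r=cv2.minAreaRect(W[m][:,:2].astype(np.float32));print('rim',r,np.median(W[m][:,2]))
E
```

```text
top [ 0.54082935 -0.30683456] [ 0.57486565 -0.3267432 ] [ 0.52832398 -0.34286661] mid [ 0.55159482 -0.3348049 ] stem len 0.029970575626050384 ang 111.0511380571885 bar 0.04925536617961812 19.10759296792885
scene [ 0.54200417 -0.30417724] [ 0.52813726 -0.34511412] [ 0.5792164  -0.32497825] mid [ 0.55367683 -0.33504619] stem len 0.03300216956881133 ang 110.71341361437395 bar 0.054904757117874514 -158.48518152373043
[[-0.     0.363 -0.932  0.218]
 [ 0.    -0.932 -0.363 -0.559]
 [-1.    -0.    -0.     0.231]
 [ 0.     0.     0.     1.   ]]
scene door top edge n 464 0.2304956715755866
[0.529947   0.23061639 0.23009382] dir [0.99596092 0.08978779] 5.151398912914629 ends [0.43152771 0.2217437 ] [0.6320137  0.23981789] perp sd 0.008136330722478567
cab ((0.7158211469650269, 0.15880842506885529), (0.15985366702079773, 0.24031221866607666), 5.617221832275391) [[0.62451696 0.27056414]
 [0.6480392  0.0314059 ]
 [0.80712533 0.04705271]
 [0.7836031  0.28621095]]
floor ((0.5352112054824829, 0.18386034667491913), (0.16043195128440857, 0.09490719437599182), 6.640093803405762) 0.18099049437635564
rim ((0.5441939234733582, 0.18936607241630554), (0.17885887622833252, 0.10230702906847), 7.333959102630615) 0.22373817220550574
top door top edge n 486 0.23093143281225387
[0.53307847 0.23340056 0.23096392] dir [-0.99275782 -0.12013286] -173.10022938824315 ends [0.65265891 0.2478709 ] [0.43184457 0.22115032] perp sd 0.004744987759650614
cab ((0.7174463868141174, 0.15874804556369781), (0.15912732481956482, 0.23972050845623016), 5.624862194061279) [[0.6265178  0.27023277]
 [0.6500139  0.03166651]
 [0.808375   0.04726332]
 [0.78487885 0.28582957]]
floor ((0.5339014530181885, 0.1831592321395874), (0.15918280184268951, 0.09017428755760193), 5.8871283531188965) 0.18105477772489292
rim ((0.5478952527046204, 0.19099856913089752), (0.18487980961799622, 0.10588262975215912), 8.58796501159668) 0.22505308719554387
```

```bash
python3 - <<'E'
from h import *
ci=robot.camera_info('top')
P=np.array([ray(ci,130+a/5,170+b/5,.226)[:2] for a,b in [(178,135),(362,115),(400,390),(202,408)]]);print(P,P.mean(0))
P=np.array([ray(ci,130+a/5,170+b/5,.232)[:2] for a,b in [(148,80),(170,80),(198,497),(176,497)]]);print('door',P)
ci=robot.camera_info('scene')
P=np.array([ray(ci,215+a/6,75+b/6,.226)[:2] for a,b in [(190,127),(558,140),(555,322),(175,312)]]);print(P,P.mean(0))
P=np.array([ray(ci,215+a/6,75+b/6,.232)[:2] for a,b in [(80,93),(632,110),(632,128),(82,115)]]);print('door',P)
E
```

```text
[[0.59959531 0.2329212 ]
 [0.60888662 0.14654252]
 [0.48052497 0.12578312]
 [0.4721029  0.2170804 ]] [0.54027745 0.18058181]
door [[0.6246533  0.24658022]
 [0.62461597 0.23618228]
 [0.43125819 0.21614337]
 [0.43121603 0.22625147]]
[[0.47226277 0.21918751]
 [0.60202965 0.23277627]
 [0.61022822 0.14687657]
 [0.48302227 0.13179565]] [0.54188573 0.182659  ]
door [[0.4320419  0.22380632]
 [0.62658637 0.24537121]
 [0.62741423 0.23640715]
 [0.4349573  0.21307035]]
```

```bash
python3 - <<'E'
from h import *
W=np.load('pics/topW.npy').reshape(-1,3);m=(W[:,0]>.3)&(W[:,0]<.7)&(W[:,1]<-.2)&(W[:,1]>-.75)&(W[:,2]>.05)&(W[:,2]<.6)
Q=W[m]
for y in np.arange(-.75,-.2,.05):
    q=Q[(Q[:,1]>y)&(Q[:,1]<y+.05)]
    if len(q): print(round(y,2),len(q),q[:,0].min().round(3),q[:,0].max().round(3),q[:,2].max().round(3))
E
```

```text
-0.75 69 0.472 0.525 0.116
-0.7 557 0.439 0.56 0.158
-0.65 781 0.42 0.55 0.162
-0.6 1105 0.413 0.544 0.163
-0.55 511 0.338 0.525 0.158
-0.5 393 0.348 0.5 0.101
-0.45 78 0.476 0.526 0.095
-0.25 59 0.43 0.451 0.06
```

Emit:
drive_tool(
  increments=[
    [85,0,0,0,-10],
    [85,0,0,0,-10],
    [85,0,0,0,-10],
    [85,0,0,0,-10],
    [85,0,0,0,-10],
    [85,0,0,0,-10],
    [85,0,0,0,-10],
    [85,0,0,0,-10],
    [85,0,0,0,-9],
  ],
)

```text
t: 1.88
eef_pos: [0.218, -0.559, 0.2315]
tool_rot: [-0.199, 1.571, -1.364]
ft_force: [-0.1, -0.4, -1.1]
finger_gap: 0.085
```

Emit:
drive_tool(
  increments=[
    [85,0,0,0,2.7],
    [85,0,50,-15,0],
    [85,0,50,-15,0],
    [85,0,50,-15,0],
    [85,0,50,-15,0],
    [85,0,50,-15,0],
    [85,0,50,-15,0],
    [85,0,50,-15,0],
    [85,0,30,-7,0],
    [85,0,0,0,0],
    [85,0,0,0,0],
  ],
)

```text
t: 3.25
eef_pos: [0.5445, -0.3162, 0.2317]
tool_rot: [0.051, 1.566, -1.164]
ft_force: [-0.8, 0.3, -0.6]
finger_gap: 0.0853
```

```bash
cat >> h.py <<'E'
def ray_w(ci,T,u,v,z):
    x,y=undist(ci,u,v);M=T@np.array(ci['mount']);o=M[:3,3];dv=M[:3,:3]@np.array([x,y,1.]);return o+dv*(z-o[2])/dv[2]
def yang(T): return np.degrees(np.arctan2(T[1,1],T[0,1]))
E
cat > look.py <<'E'
from h import *
import sys
T=toolT();s=robot.get_state();im,d=robot.read_camera('wrist');n=sys.argv[1];cv2.imwrite(f'pics/{n}.png',im);np.save(f'pics/{n}.npy',d);np.save(f'pics/{n}T.npy',T)
print(s['t'],np.round(T[:3,3],4),'yang',yang(T),np.round(T[:3,0],3),'gap',s['finger_gap'],'F',np.round(s['ft_force'],1),'q',np.round(s['joints'],2))
for l in sys.argv[2:]: print(l,robot.look_for(l,'wrist'))
E
python3 look.py w1 tee
```

```text
3.25 [ 0.5445 -0.3162  0.2317] yang 20.41846085020053 [ 0.002 -0.004 -1.   ] gap 0.08526106732201094 F [-0.8  0.3 -0.6] q [-0.63  0.4   1.45 -0.    1.29 -0.99]
tee [{'box': [253.1, 161.5, 304.0, 203.8], 'score': 0.75}]
```

View pics/w1.png

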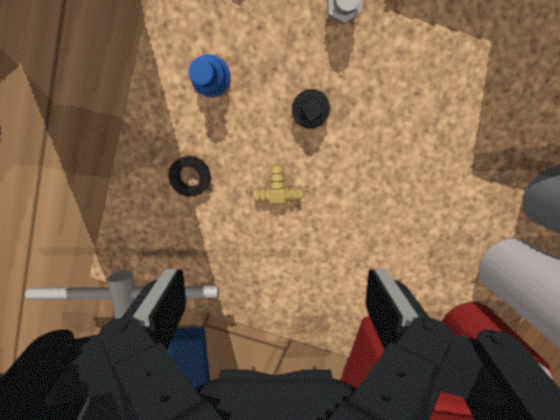

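```bash
python3 - <<'E'
from h import *
im=cv2.imread('pics/w1.png');T=np.load('pics/w1T.npy');ci=robot.camera_info('wrist')
c=im[150:220,240:320];cv2.imwrite('pics/w1c.png',cv2.resize(c,None,fx=9,fy=9,interpolation=cv2.INTER_CUBIC))
hsv=cv2.cvtColor(im,cv2.COLOR_BGR2HSV);print(hsv[193,277],hsv[150,250],hsv[173,277])
d=np.load('pics/w1.npy');v,u=np.mgrid[150:215,240:320];W=world(ci,u,v,d[150:215,240:320],T)
m=W[...,2]>.013;P=W[m];print(len(P),np.median(W[~m][:,2]))
cv2.imwrite('pics/w1m.png',cv2.resize((m*255).astype(np.uint8),None,fx=8,fy=8,interpolation=cv2.INTER_NEAREST))
b=T[:2,:2]@np.eye(2) if 0 else None
Y=T[:2,1];Z=T[:2,2];o=T[:2,3];q=(P[:,:2]-o);a=np.stack([q@Y,q@Z],1)*1000
print('toolY',a[:,0].min(),a[:,0].max(),'toolZ',a[:,1].min(),a[:,1].max())
for k in range(int(a[:,1].min()),int(a[:,1].max())+1,3):
    s=a[(a[:,1]>=k)&(a[:,1]<k+3)]
    if len(s):print(k,len(s),s[:,0].min().round(1),s[:,0].max().round(1))
E
```

```text
[ 20 123 193] [ 16  99 212] [ 20 128 171]
963 0.003380670804356889
toolY -25.43083824978312 29.922119888059264 toolZ -81.0783752191561 27.816798182568107
-18 25 -5.2 7.4
-15 36 -5.2 8.6
-12 36 -6.3 9.8
-9 29 -4.0 8.7
-6 38 -5.2 8.6
-3 34 -6.4 9.8
0 32 -4.1 8.7
3 35 -5.3 8.6
6 32 -6.5 9.9
9 72 -21.8 28.6
12 145 -25.4 29.9
15 128 -25.2 29.7
18 116 -25.1 29.8
21 108 -25.4 29.9
24 61 -25.4 27.6
27 12 -5.4 8.7
```

View pics/w1c.png

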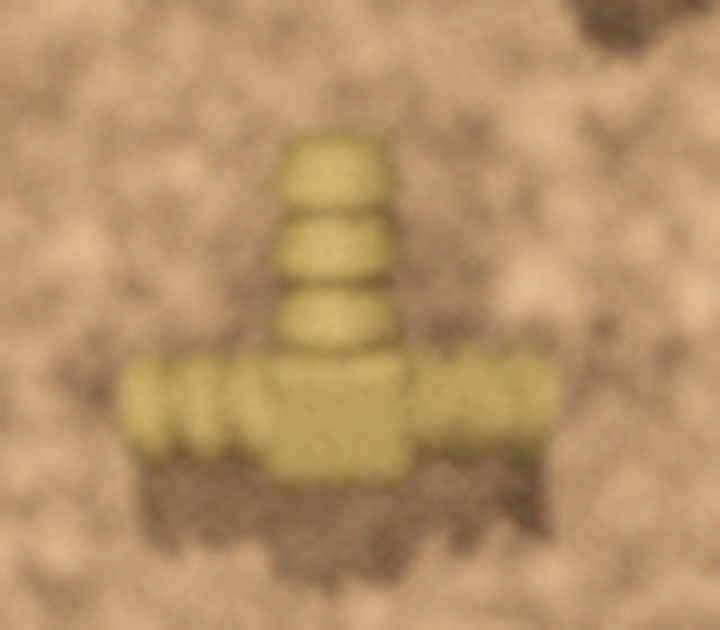

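Emit:
drive_tool(
  increments=[
    [50,50,2,-3.5,0],
    [50,50,0,0,0],
    [50,50,0,0,0],
    [50,40,0,0,0],
    [50,0,0,0,0],
    [50,0,0,0,0],
  ],
)

```text
t: 4.1
eef_pos: [0.5433, -0.3216, 0.0413]
tool_rot: [0.295, 1.558, -0.93]
ft_force: [0.8, 0.0, -0.2]
finger_gap: 0.0502
```

```bash
python3 look.py w2
```

```text
4.1 [ 0.5433 -0.3216  0.0413] yang 19.826009455415008 [ 0.007 -0.01  -1.   ] gap 0.05015895344303183 F [ 0.8  0.  -0.2] q [-0.64  0.61  1.62 -0.    0.9  -0.98]
```

View pics/w2.png

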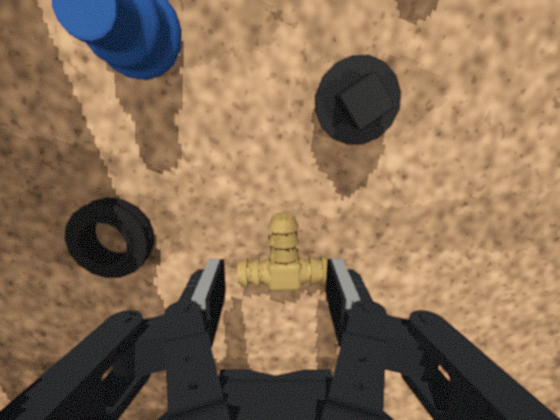

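```bash
cat > tee.py <<'E'
from h import *
import sys
n=sys.argv[1];T=np.load(f'pics/{n}T.npy');ci=robot.camera_info('wrist');d=np.load(f'pics/{n}.npy');im=cv2.imread(f'pics/{n}.png')
hsv=cv2.cvtColor(im,cv2.COLOR_BGR2HSV)
v,u=np.mgrid[0:420,0:560];W=world(ci,u,v,d,T);q=(W-T[:3,3])@T[:3,:3]*1000
l,t,r,b=map(int,sys.argv[2:6]);m=np.zeros_like(d,bool);m[t:b,l:r]=1;m&=(W[...,2]>.011)&(W[...,2]<.04)&(abs(q[...,1])<40)
a=q[m];print(len(a),'maxz',W[m][:,2].max())
lo,hi=np.floor(a[:,2].min()),a[:,2].max()
for k in np.arange(lo,hi+1,3):
    s=a[(a[:,2]>=k)&(a[:,2]<k+3)]
    if len(s):print(k,len(s),s[:,1].min().round(1),s[:,1].max().round(1))
E
python3 tee.py w2 230 205 326 292
```

```text
3550 maxz 0.023051698641761764
-23.0 158 -2.3 10.8
-20.0 154 -3.5 12.1
-17.0 157 -4.6 12.7
-14.0 97 -2.3 11.0
-11.0 156 -3.5 12.3
-8.0 146 -4.2 12.8
-5.0 85 -2.4 11.2
-2.0 154 -3.0 12.5
1.0 143 -4.2 13.1
4.0 336 -20.9 29.3
7.0 595 -23.0 28.7
10.0 474 -23.2 28.5
13.0 388 -23.1 28.6
16.0 318 -22.8 28.9
19.0 172 -22.4 29.2
22.0 17 -17.3 27.6
```

Emit:
drive_tool(
  increments=[
    [50,0,4,-9,0],
    [50,15,0,0,0],
    [50,10,0,0,0],
    [50,6,0,0,0],
    [50,0,0,0,0],
  ],
)

```text
t: 4.78
eef_pos: [0.5466, -0.3127, 0.0121]
tool_rot: [0.396, 1.552, -0.828]
ft_force: [-0.7, 0.2, -0.1]
finger_gap: 0.05
```

```bash
python3 look.py w3;python3 tee.py w3 200 180 360 320
```

```text
4.775 [ 0.5466 -0.3127  0.0121] yang 19.85702354284765 [ 0.013 -0.014 -1.   ] gap 0.04999836326329863 F [-0.7  0.2 -0.1] q [-0.63  0.64  1.65 -0.01  0.83 -0.97]
5710 maxz 0.03999013857003461
-15.0 796 -32.0 31.2
-12.0 584 -32.2 31.3
-9.0 501 -36.0 37.7
-6.0 256 -25.6 24.9
-3.0 332 -25.7 24.9
0.0 310 -25.7 24.9
3.0 228 -25.7 24.9
6.0 306 -25.7 25.0
9.0 205 -25.7 25.0
12.0 600 -26.5 25.7
15.0 858 -27.4 26.6
18.0 612 -28.5 26.8
21.0 122 -28.7 26.9
```

View pics/w3.png

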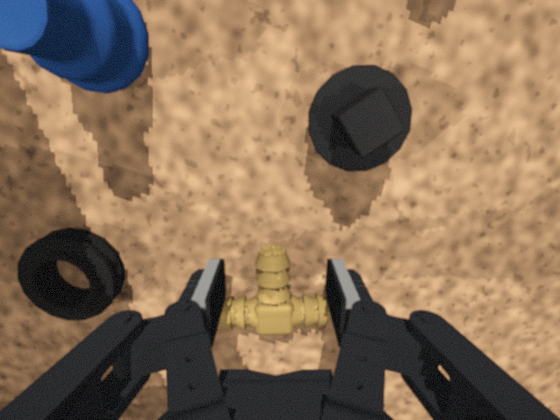

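Emit:
drive_tool(
  increments=[
    [50,0,-1,-2,0],
    [50,5,0,0,0],
    [50,0,0,0,0],
    [10,0,0,0,0],
    [10,0,0,0,0],
    [10,0,0,0,0],
    [10,0,0,0,0],
    [10,0,0,0,0],
  ],
  grip_force=60,
)

```text
t: 5.82
eef_pos: [0.5455, -0.3116, 0.0078]
tool_rot: [0.411, 1.551, -0.814]
ft_force: [0.1, -0.6, 0.4]
finger_gap: 0.0152
```

```bash
python3 look.py w4
```

```text
5.825 [ 0.5455 -0.3116  0.0078] yang 19.852240654151473 [ 0.014 -0.015 -1.   ] gap 0.015170746998982385 F [ 0.1 -0.6  0.4] q [-0.63  0.65  1.65 -0.01  0.82 -0.97]
```

View pics/w4.png

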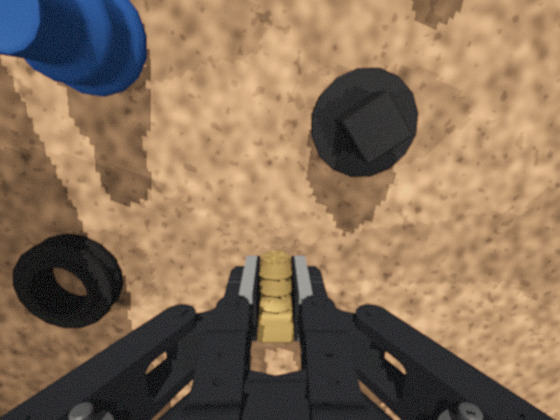

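Emit:
drive_tool(
  increments=[
    [10,-20,0,0,0],
    [10,-50,0,0,0],
    [10,-60,0,0,0],
    [10,-60,0,0,0],
    [10,-60,0,0,0],
    [10,-45,0,0,7],
    [10,0,0,0,7],
    [10,0,0,0,0],
    [10,0,0,0,0],
  ],
)

```text
t: 7.0
eef_pos: [0.5402, -0.3063, 0.3226]
tool_rot: [0.72, 1.543, -0.752]
ft_force: [-0.5, -0.4, -2.2]
finger_gap: 0.015
```

```bash
python3 look.py w5
```

```text
7.0 [ 0.5402 -0.3063  0.3226] yang 5.656106674527906 [ 0.02  -0.019 -1.   ] gap 0.014993408525396674 F [-0.5 -0.4 -2.2] q [-0.62  0.31  1.36 -0.    1.45 -0.72]
```

View pics/w5.png

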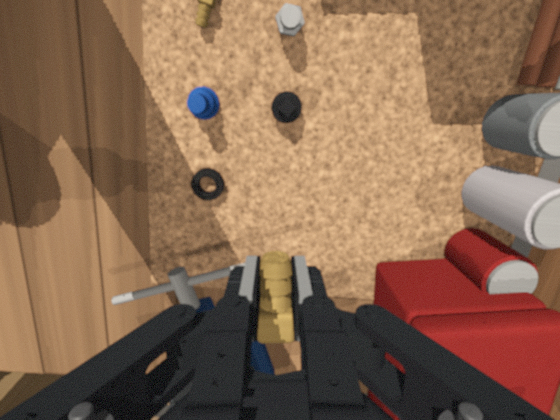

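Emit:
drive_tool(
  increments=[
    [10,0,5,-50,0],
    [10,0,5,-50,0],
    [10,0,5,-50,0],
    [10,0,5,-50,0],
    [10,0,5,-50,0],
    [10,0,5,-50,0],
    [10,0,5,-50,0],
    [10,0,5,-50,0],
    [10,0,5,-50,0],
    [10,0,5,-40,0],
    [10,0,0,0,0],
    [10,0,0,0,0],
  ],
)

```text
t: 8.55
eef_pos: [0.5336, 0.2007, 0.3026]
tool_rot: [-0.139, 1.554, -1.596]
ft_force: [-0.1, -0.4, -0.5]
finger_gap: 0.0154
```

```bash
python3 look.py w6 bin; python3 - <<'E'
from h import *
for c in ['scene','top']:
    im,d=robot.read_camera(c);cv2.imwrite(f'pics/{c}1.png',im)
E
```

```text
8.55 [0.5336 0.2007 0.3026] yang 6.528931522330802 [-0.    -0.017 -1.   ] gap 0.015361322325638731 F [-0.1 -0.4 -0.5] q [ 0.25  0.26  1.47 -0.02  1.41  0.14]
bin [{'box': [132.8, 123.5, 418.8, 290.5], 'score': 0.69}, {'box': [257.3, 250.1, 294.8, 343.2], 'score': 0.63}]
```

View pics/w6.png

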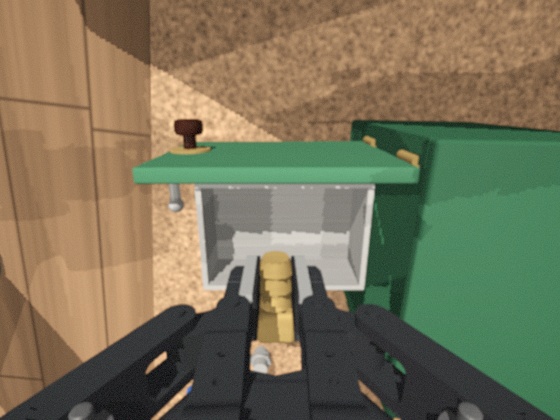

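View pics/scene1.png

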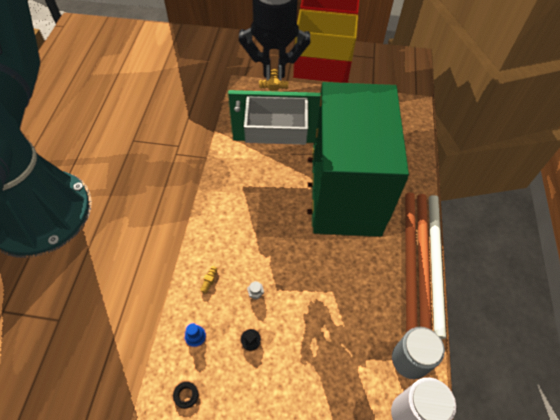

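```bash
python3 - <<'E'
from h import *
T=np.load('pics/w6T.npy');ci=robot.camera_info('wrist');d=np.load('pics/w6.npy')
P=[]
for u,v,z in [(197,185,.226),(373,185,.226),(367,289,.226),(204,289,.226),(135,181,.232),(413,181,.232),(145,168,.232),(410,168,.232)]:
    w=ray_w(ci,T,u,v,z);q=(w-T[:3,3])@T[:3,:3]*1000;P.append(w);print((u,v),np.round(w,4),'tool',q.round(1),'depth',world(ci,u,v,d[v,u],T).round(3))
print(np.mean(P[:4],0), (np.mean(P[:4],0)-T[:3,3])@T[:3,:3]*1000)
w=world(ci,280,240,d[240,280],T);print('floor',w)
for v in range(250,345,10): w=world(ci,277,v,d[v,277],T);print(v,((w-T[:3,3])@T[:3,:3]*1000).round(1))
E
```

```text
(197, 185) [0.4746 0.2208 0.226 ] tool [ 76.2 -56.1 -27.9] depth [0.475 0.221 0.226]
(373, 185) [0.5986 0.2348 0.226 ] tool [ 75.9  68.6 -27.7] depth [0.599 0.234 0.224]
(367, 289) [0.6119 0.1504 0.226 ] tool [77.4 72.3 57.6] depth [0.673 0.059 0.075]
(204, 289) [0.4828 0.1358 0.226 ] tool [ 77.7 -57.6  57.5] depth [0.483 0.135 0.225]
(135, 181) [0.4334 0.2206 0.232 ] tool [ 70.3 -97.1 -32.3] depth [0.433 0.22  0.231]
(413, 181) [0.6232 0.242  0.232 ] tool [ 69.8  93.9 -32. ] depth [0.624 0.242 0.231]
(145, 168) [0.4405 0.2305 0.232 ] tool [ 70.1 -88.9 -41.3] depth [0.439 0.23  0.229]
(410, 168) [0.6189 0.2506 0.232 ] tool [ 69.7  90.6 -41. ] depth [0.62 0.25 0.23]
[0.54199069 0.18543668 0.226     ] [76.7990593   6.80113867 14.85353931]
floor [0.54109563 0.16419576 0.17963462]
250 [  1.1   0.2 -12.7]
260 [ -9.4   0.1 -12.5]
270 [-12.9   0.1  -9.2]
280 [-10.8   0.1  -2.8]
290 [-12.1   0.1   1.8]
300 [-12.    0.1   7.3]
310 [-12.5   0.1  12.6]
320 [-12.8   0.1  18.1]
330 [-12.8   0.1  24. ]
340 [-13.5   0.1  29.3]
```

Emit:
drive_tool(
  increments=[
    [10,0,7,7,0],
    [10,30,0,0,0],
    [10,30,0,0,0],
    [10,20,0,0,0],
    [10,0,0,0,0],
  ],
)

```text
t: 9.38
eef_pos: [0.5464, 0.1873, 0.223]
tool_rot: [0.227, 1.553, -1.237]
ft_force: [-0.7, 0.2, -0.1]
finger_gap: 0.0151
```

```bash
python3 look.py w7; python3 - <<'E'
from h import *
T=np.load('pics/w7T.npy');ci=robot.camera_info('wrist');d=np.load('pics/w7.npy')
E
```

```text
9.375 [0.5464 0.1873 0.223 ] yang 6.0979747938378654 [ 0.006 -0.017 -1.   ] gap 0.015092443620716359 F [-0.7  0.2 -0.1] q [ 0.22  0.33  1.57 -0.02  1.24  0.12]
```

View pics/w7.png

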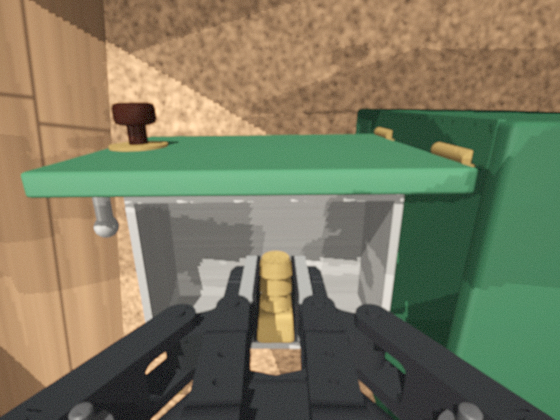

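Emit:
drive_tool(
  increments=[
    [10,12,-4,-4,0],
    [10,12,0,0,0],
    [10,8,0,0,0],
    [10,0,0,0,0],
  ],
)

```text
t: 9.93
eef_pos: [0.5445, 0.1907, 0.1922]
tool_rot: [0.541, 1.551, -0.924]
ft_force: [0.4, -0.0, -0.5]
finger_gap: 0.0148
```

```bash
python3 look.py w8
```

```text
9.925 [0.5445 0.1907 0.1922] yang 6.085414289345199 [ 0.012 -0.016 -1.   ] gap 0.014817926492141711 F [ 0.4 -0.  -0.5] q [ 0.23  0.36  1.61 -0.02  1.16  0.13]
```

View pics/w8.png

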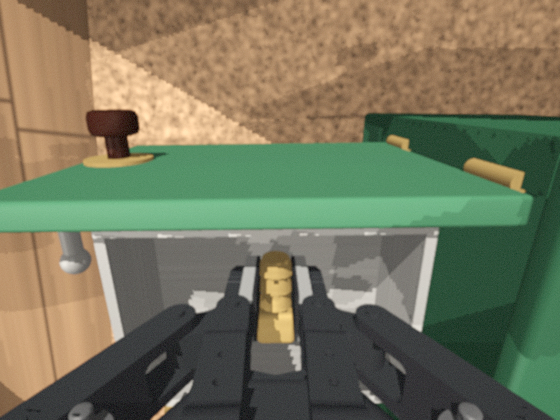

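Emit:
drive_tool(
  increments=[
    [10,3,0,0,0],
    [10,0,0,0,0],
    [40,0,0,0,0],
    [40,0,0,0,0],
    [40,0,0,0,0],
    [40,0,0,0,0],
    [40,-25,0,0,0],
    [40,-40,0,0,0],
    [40,-50,0,0,0],
    [40,-20,0,0,0],
    [40,0,0,0,0],
  ],
)

```text
t: 11.35
eef_pos: [0.5435, 0.1929, 0.3291]
tool_rot: [0.628, 1.55, -0.837]
ft_force: [-0.4, -0.3, -0.4]
finger_gap: 0.0404
```

```bash
python3 look.py w9 tee bin; python3 - <<'E'
from h import *
for c in ['scene','top']:
    im,d=robot.read_camera(c);cv2.imwrite(f'pics/{c}2.png',im)
E
```

```text
11.35 [0.5435 0.1929 0.3291] yang 6.087662729099258 [ 0.014 -0.015 -1.   ] gap 0.04040210815526542 F [-0.4 -0.3 -0.4] q [ 0.23  0.25  1.43 -0.02  1.46  0.13]
tee [{'box': [244.3, 185.5, 307.8, 232.1], 'score': 0.97}]
bin [{'box': [131.8, 111.0, 391.9, 264.4], 'score': 0.66}]
```

View pics/w9.png

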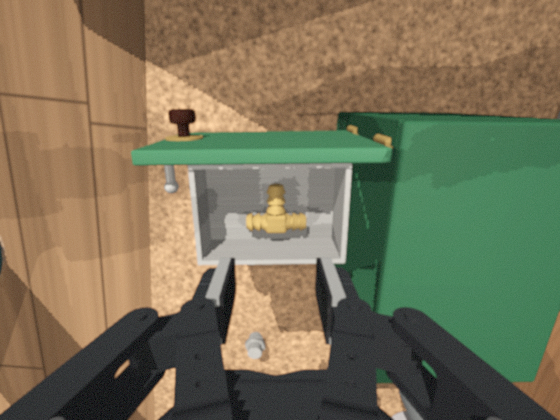

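View pics/scene2.png

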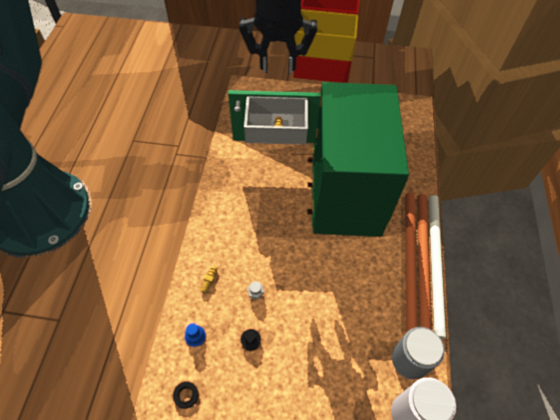

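Emit:
drive_tool(
  increments=[
    [0,0,-30,-45,0],
    [0,0,-29,-45,0],
    [0,0,0,0,0],
    [0,30,0,0,0],
    [0,30,0,0,0],
    [0,0,0,0,0],
  ],
)

```text
t: 12.35
eef_pos: [0.4716, 0.2741, 0.2565]
tool_rot: [-0.108, 1.55, -1.574]
ft_force: [-0.4, 0.1, 0.4]
finger_gap: -0.0001
```

```bash
python3 look.py w10
```

```text
12.35 [0.4716 0.2741 0.2565] yang 6.005910274919728 [-0.    -0.021 -1.   ] gap -7.891257080557234e-05 F [-0.4  0.1  0.4] q [ 0.41  0.26  1.59 -0.02  1.3   0.31]
```

View pics/w10.png

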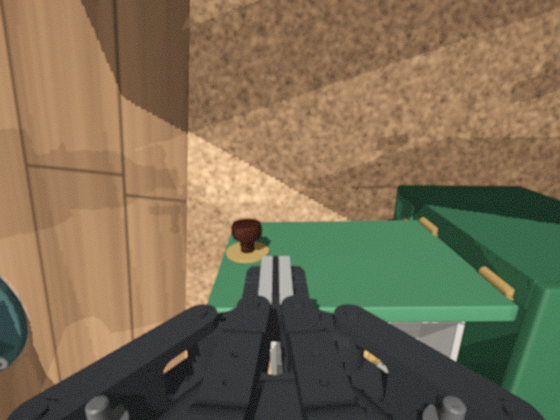

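Emit:
drive_tool(
  increments=[
    [0,30,8,0,0],
    [0,28,0,0,0],
    [0,0,0,0,0],
    [0,0,0,10,0],
    [0,0,0,0,0],
  ],
)

```text
t: 13.02
eef_pos: [0.4883, 0.2641, 0.2061]
tool_rot: [0.559, 1.55, -0.909]
ft_force: [0.0, 0.1, -0.5]
finger_gap: 0.0002
```

```bash
python3 look.py w11
```

```text
13.025 [0.4883 0.2641 0.2061] yang 5.9188116999656275 [ 0.013 -0.017 -1.   ] gap 0.0002145948942519424 F [ 0.   0.1 -0.5] q [ 0.39  0.32  1.64 -0.02  1.18  0.29]
```

View pics/w11.png

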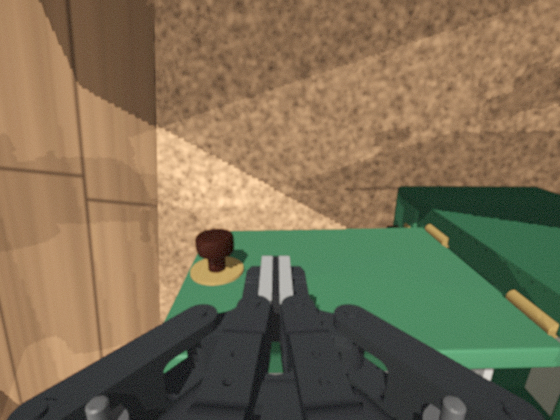

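Emit:
drive_tool(
  increments=[
    [0,6,-4,4,0],
    [0,0,0,8,0],
    [0,0,0,5,-1],
    [0,0,0,8,-3],
    [0,0,0,10,-4],
    [0,0,0,10,-4],
    [0,0,0,10,-4],
    [0,0,0,10,-4],
  ],
)

```text
t: 14.08
eef_pos: [0.4979, 0.1981, 0.2021]
tool_rot: [0.282, 1.551, -0.821]
ft_force: [0.0, 0.9, 0.1]
finger_gap: 0.0001
```

```bash
python3 look.py w12
```

```text
14.075 [0.4979 0.1981 0.2021] yang 26.81002456050445 [ 0.014 -0.015 -1.   ] gap 6.310192360208943e-05 F [0.  0.9 0.1] q [ 0.26  0.29  1.69 -0.02  1.15 -0.2 ]
```

View pics/w12.png

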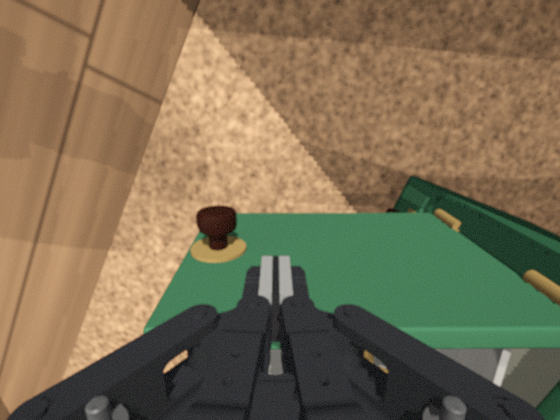

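Emit:
drive_tool(
  increments=[
    [0,0,0,10,-4],
    [0,0,0,10,-4],
    [0,0,0,10,-4],
    [0,0,0,10,-4],
    [0,0,0,10,-4],
    [0,0,0,10,-4],
    [0,0,0,10,-4],
    [0,0,0,10,-4],
  ],
)

```text
t: 15.12
eef_pos: [0.5488, 0.136, 0.2029]
tool_rot: [-0.487, 1.554, -1.017]
ft_force: [-0.2, 0.1, -0.5]
finger_gap: 0.0003
```

```bash
python3 look.py w13;  python3 - <<'E'
from h import *
for c in ['scene','top']:
    im,d=robot.read_camera(c);cv2.imwrite(f'pics/{c}3.png',im)
E
```

```text
15.125 [0.5488 0.136  0.2029] yang 59.638110117616165 [ 0.009 -0.014 -1.   ] gap 0.0003112233919531454 F [-0.2  0.1 -0.5] q [ 0.13  0.33  1.63 -0.02  1.18 -0.9 ]
```

View pics/w13.png

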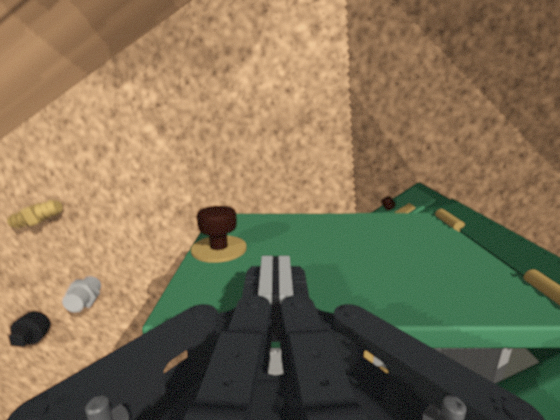

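View pics/top3.png

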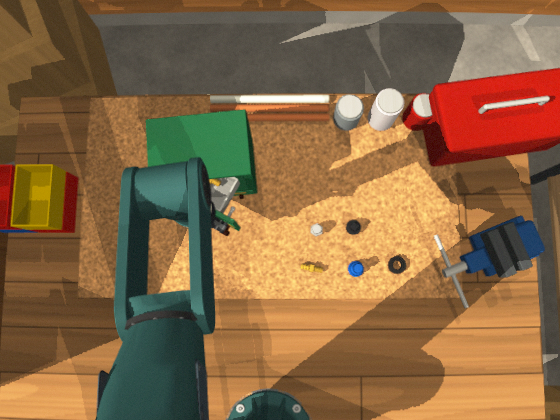

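Emit:
drive_tool(
  increments=[
    [0,0,0,10,-4],
    [0,0,0,10,-4],
    [0,0,0,10,-4],
    [0,0,0,10,-4],
    [0,0,0,8,-3],
    [0,0,0,8,-3],
    [0,0,0,8,-3],
    [0,0,0,0,0],
  ],
)

```text
t: 16.27
eef_pos: [0.6044, 0.1165, 0.2027]
tool_rot: [-1.307, 1.557, -1.405]
ft_force: [0.2, -0.2, -0.9]
finger_gap: 0.0001
```

```bash
python3 look.py w14
```

```text
16.275 [0.6044 0.1165 0.2027] yang 84.38902268017038 [ 0.002 -0.014 -1.   ] gap 7.775035615319337e-05 F [ 0.2 -0.2 -0.9] q [ 0.09  0.41  1.51 -0.01  1.22 -1.38]
```

View pics/w14.png

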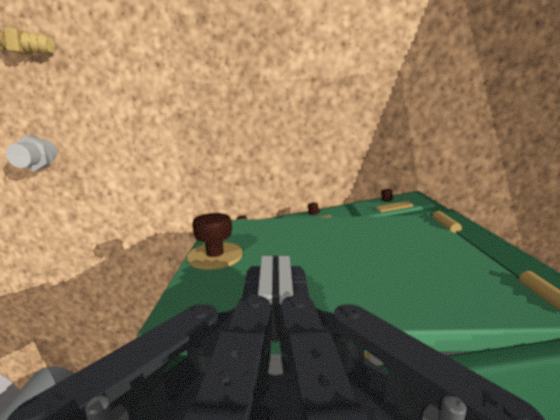

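Emit:
drive_tool(
  increments=[
    [0,0,0,8,-3],
    [0,0,0,8,-3],
    [0,0,0,4,-2],
  ],
)

```text
t: 16.7
eef_pos: [0.6215, 0.1162, 0.2025]
tool_rot: [-1.699, 1.557, -1.658]
ft_force: [-0.1, -0.0, 1.1]
finger_gap: -0.0002
```

Emit:
drive_tool(
  increments=[
    [0,0,0,4,-1],
  ],
)

```text
t: 16.82
eef_pos: [0.6251, 0.1164, 0.2025]
tool_rot: [-1.767, 1.557, -1.708]
ft_force: [-0.5, -0.2, -0.1]
finger_gap: 0.0002
```

Emit:
drive_tool(
  increments=[
    [0,0,0,4,0],
  ],
)

```text
t: 16.95
eef_pos: [0.6288, 0.1168, 0.2024]
tool_rot: [-1.809, 1.557, -1.751]
ft_force: [-2.1, -0.3, 1.8]
finger_gap: -0.0001
```

```bash
python3 look.py w15
```

```text
16.95 [0.6288 0.1168 0.2024] yang 93.32429384796764 [-0.003 -0.014 -1.   ] gap -7.059614684582475e-05 F [-2.1 -0.3  1.8] q [ 0.08  0.44  1.45 -0.01  1.25 -1.54]
```

View pics/w15.png

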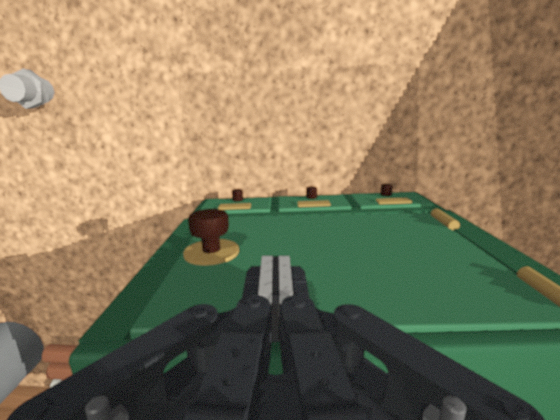

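Emit:
drive_tool(
  increments=[
    [0,0,0,4,0],
  ],
)

```text
t: 17.12
eef_pos: [0.629, 0.1168, 0.2022]
tool_rot: [-2.277, 1.553, -2.22]
ft_force: [-18.8, -2.1, 14.0]
finger_gap: 0.0
```

Emit:
drive_tool(
  increments=[
    [0,0,0,4,0],
  ],
)

```text
t: 17.25
eef_pos: [0.6286, 0.1168, 0.2023]
tool_rot: [-2.535, 1.546, -2.478]
ft_force: [-15.6, -1.9, 10.5]
finger_gap: 0.0002
```

Emit:
drive_tool(
  increments=[
    [0,0,0,4,0],
  ],
)

```text
t: 17.38
eef_pos: [0.6283, 0.1168, 0.2024]
tool_rot: [-2.672, 1.539, -2.615]
ft_force: [-14.0, -1.4, 10.2]
finger_gap: 0.0003
```

```bash
python3 look.py w16
```

```text
17.375 [0.6283 0.1168 0.2024] yang 93.30124221664254 [-0.028 -0.016 -0.999] gap 0.00034463603600870963 F [-14.   -1.4  10.2] q [ 0.08  0.46  1.43 -0.01  1.29 -1.54]
```

View pics/w16.png

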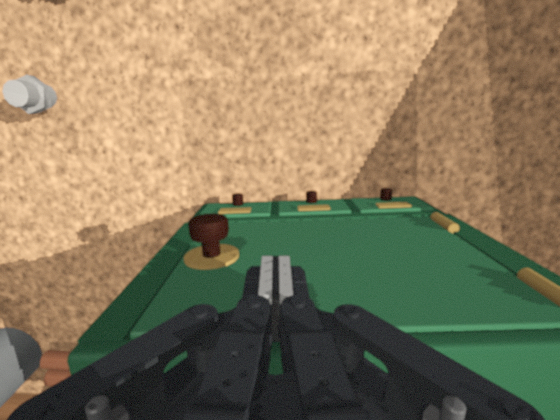

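```bash
cat > plane.py <<'E'
from h import *
import sys
n=sys.argv[1];T=np.load(f'pics/{n}T.npy');ci=robot.camera_info('wrist');d=np.load(f'pics/{n}.npy')
v,u=np.mgrid[0:420,0:560];W=world(ci,u,v,d,T);np.save('pics/Wt.npy',W)
f=np.array([np.cos(np.radians(5.62)),np.sin(np.radians(5.62))])
S=W[...,:2]@f; Lc=W[...,:2]@np.array([-f[1],f[0]])
np.set_printoptions(linewidth=220,suppress=True)
for r in [210,225,240,260,280,300,315,320,325,330,340,350]:
    print(r,[(c,round(float(S[r,c]),4),round(float(Lc[r,c]),3),round(float(W[r,c,2]),3)) for c in range(90,545,25) if d[r,c]>0])
E
python3 plane.py w16
```

```text
210 [(90, 0.6537, -0.161, 0.003), (115, 0.6546, -0.131, 0.004), (140, 0.6558, -0.103, 0.004), (165, 0.6568, -0.074, 0.004), (190, 0.658, -0.045, 0.004), (215, 0.6457, -0.006, 0.05), (240, 0.6445, 0.019, 0.058), (265, 0.6463, 0.043, 0.055), (290, 0.6463, 0.067, 0.058), (315, 0.6463, 0.09, 0.061), (340, 0.6463, 0.113, 0.064), (365, 0.6473, 0.137, 0.064), (390, 0.6477, 0.159, 0.065), (415, 0.6492, 0.183, 0.063), (440, 0.65, 0.206, 0.064), (465, 0.6701, 0.265, 0.003), (490, 0.6709, 0.293, 0.004), (515, 0.6723, 0.321, 0.003), (540, 0.6732, 0.349, 0.003)]
225 [(90, 0.6715, -0.164, 0.004), (115, 0.6729, -0.135, 0.003), (140, 0.6736, -0.106, 0.004), (165, 0.6751, -0.077, 0.003), (190, 0.623, 0.002, 0.162), (215, 0.623, 0.018, 0.164), (240, 0.6483, 0.023, 0.091), (265, 0.6487, 0.045, 0.092), (290, 0.6488, 0.066, 0.094), (315, 0.6491, 0.087, 0.096), (340, 0.6488, 0.107, 0.099), (365, 0.6488, 0.127, 0.101), (390, 0.6489, 0.147, 0.103), (415, 0.6494, 0.167, 0.103), (440, 0.6493, 0.186, 0.106), (465, 0.6496, 0.205, 0.107), (490, 0.6884, 0.294, 0.005), (515, 0.69, 0.324, 0.004), (540, 0.6906, 0.35
[... 4804 characters left out ...]
 0.091, 0.266), (415, 0.6276, 0.099, 0.265), (440, 0.6495, 0.122, 0.239), (465, 0.6491, 0.131, 0.24), (490, 0.6492, 0.141, 0.24), (515, 0.6495, 0.151, 0.24), (540, 0.6505, 0.161, 0.24)]
350 [(90, 0.6493, -0.021, 0.24), (115, 0.6242, 0.01, 0.271), (140, 0.6239, 0.018, 0.271), (165, 0.625, 0.025, 0.27), (190, 0.6358, 0.027, 0.257), (215, 0.6203, 0.041, 0.276), (240, 0.621, 0.048, 0.276), (265, 0.6428, 0.052, 0.25), (290, 0.625, 0.061, 0.271), (340, 0.6376, 0.078, 0.257), (365, 0.6504, 0.091, 0.243), (390, 0.6272, 0.09, 0.27), (415, 0.6278, 0.098, 0.269), (440, 0.6513, 0.12, 0.243), (465, 0.6512, 0.13, 0.243), (490, 0.6514, 0.139, 0.243), (515, 0.6516, 0.149, 0.243), (540, 0.652, 0.158, 0.243)]
```

Emit:
drive_tool(
  increments=[
    [0,0,0,-10,0],
    [0,0,0,-25,0],
    [0,0,0,-40,0],
    [0,-30,0,-40,0],
    [0,-40,0,0,0],
    [0,-30,0,0,0],
    [0,0,0,0,0],
  ],
)

```text
t: 18.3
eef_pos: [0.5114, 0.1121, 0.3075]
tool_rot: [-2.658, 1.541, -2.604]
ft_force: [-0.0, -1.0, 0.6]
finger_gap: -0.0003
```

```bash
python3 look.py w17 door tee;python3 plane.py w17 | awk 'NR>0' | head -8;  python3 - <<'E'
from h import *
for c in ['scene','top']:
    im,d=robot.read_camera(c);cv2.imwrite(f'pics/{c}4.png',im)
    print(c,[(round(r['score'],2),r['box']) for r in robot.look_for('tee',c)])
E
```

```text
18.3 [0.5114 0.1121 0.3075] yang 93.1311005406942 [-0.025 -0.015 -1.   ] gap -0.0003434791186252765 F [-0.  -1.   0.6] q [ 0.09  0.2   1.54 -0.01  1.42 -1.53]
door [{'box': [221.9, 274.2, 428.4, 370.2], 'score': 0.81}]
tee []
210 [(90, 0.5653, -0.222, 0.003), (115, 0.5665, -0.183, 0.005), (140, 0.568, -0.145, 0.005), (165, 0.5702, -0.109, 0.002), (190, 0.5719, -0.072, 0.002), (215, 0.5728, -0.034, 0.004), (240, 0.5747, 0.003, 0.003), (265, 0.5762, 0.04, 0.003), (315, 0.5793, 0.114, 0.003), (340, 0.581, 0.151, 0.003), (365, 0.5823, 0.188, 0.003), (390, 0.5841, 0.225, 0.002), (415, 0.5853, 0.261, 0.004), (440, 0.5871, 0.298, 0.003), (465, 0.5882, 0.334, 0.004), (490, 0.5901, 0.372, 0.003), (515, 0.5913, 0.408, 0.004), (540, 0.5927, 0.444, 0.004)]
225 [(90, 0.5891, -0.227, 0.002), (115, 0.5898, -0.187, 0.005), (140, 0.5919, -0.15, 0.004), (165, 0.5936, -0.112, 0.003), (190, 0.5951, -0.074, 0.003), (215, 0.5964, -0.036, 0.004), (240, 0.5977, 0.002, 0.005), (265, 0.5998, 0.039, 0.003), (290, 0.6011, 0.077, 0.004), (315, 0.6028, 0.114, 0.003), (340, 0.6041, 0.151, 0.004), (365, 0.606, 0.18
[... 2798 characters left out ...]
666, 0.316, 0.004), (465, 0.7687, 0.357, 0.003), (490, 0.7699, 0.398, 0.004), (515, 0.7714, 0.438, 0.004), (540, 0.7759, 0.482, -0.0)]
320 [(90, 0.7556, -0.263, 0.004), (115, 0.7576, -0.221, 0.003), (140, 0.7581, -0.178, 0.004), (165, 0.7586, -0.136, 0.005), (190, 0.5074, 0.035, 0.362), (215, 0.5086, 0.043, 0.361), (240, 0.5083, 0.052, 0.362), (265, 0.508, 0.06, 0.362), (290, 0.5091, 0.068, 0.361), (315, 0.5087, 0.077, 0.362), (340, 0.5094, 0.085, 0.362), (365, 0.5098, 0.093, 0.361), (390, 0.65, 0.173, 0.171), (415, 0.65, 0.198, 0.172), (440, 0.7771, 0.318, 0.003), (465, 0.7783, 0.359, 0.003), (490, 0.7796, 0.399, 0.003), (515, 0.7811, 0.44, 0.004), (540, 0.7852, 0.484, 0.0)]
scene []
top []
```

View pics/w17.png

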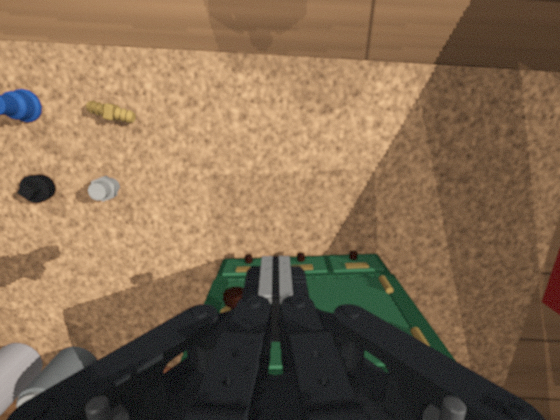

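View pics/scene4.png

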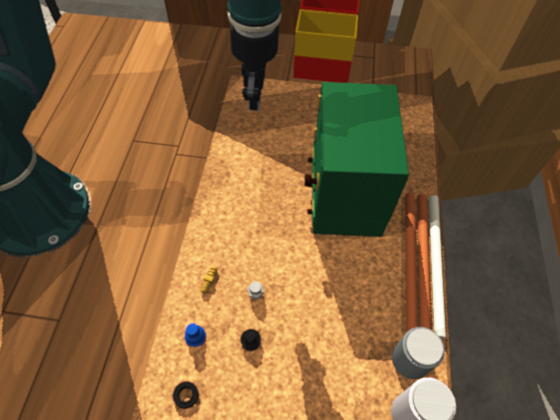

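Emit:
drive_tool(
  increments=[
    [0,0,0,0,0],
    [0,0,0,0,0],
    [0,0,0,0,0],
    [0,0,0,0,0],
  ],
)

```text
t: 19.15
eef_pos: [0.5091, 0.1117, 0.3024]
tool_rot: [-2.771, 1.532, -2.717]
ft_force: [0.1, -0.2, 0.1]
finger_gap: -0.0001
```

```bash
python3 -c "
from bench import robot
print(robot.hand_in())"
```

```text
the job is handed in; nothing more can be done
None
```

I gripped the tee by its stem, laid it in the open door's bin, and released it. The wrist picture showed it lying flat in the bin near (277, 215). I then swung the door shut with closed fingers, backed off, and handed in at about 19 s of the 64 s allowed.

**Door:** The last depth check, taken with the arm clear, showed the door face level with the cabinet front within about 1 mm. That puts the door within a few milliradians of shut, so it is home past the catch and held. I inferred this from depth, as I had no direct reading of the joint.

**Tee:** I could not see it behind the shut door. The detector found no tee in any camera view, and none shows on the cork, so it should still be in the bin.

**Forces:** Three small extra pushes after the door closed met about 19 N towards the robot and 14 N upward, both within the limits. I couldn't tell what caused the upward part. The wrist force was about zero at the end.

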